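# Open the safety cap of a solvent tin

### The job

Open the round metal tin of adhesive remover so that it can be drawn from: swing its carry handle, which stands over the cap, down towards you until it snaps into its catch, then press the push-and-turn safety cap down and, keeping it pressed, twist it counter-clockwise (seen from above) until it is free. Lift the cap off and finish while still holding it, level and still, a few centimetres straight above the open mouth: do not put it down or let go. Leave the tin standing where it is with its handle folded down, and do not disturb the things around it.

Things in the scene. Friction and masses are not known exactly. Their poses are not given: they have to be found in the camera images.
- tin: Round metal tin, 150 mm wide, about 2.8 kg, loose on the counter. Origin: centre of its underside, z up. Cone shoulder from 120 mm high at the rim to 144 mm at the neck; white neck 36 mm wide (3 lugs out to 44 mm) up to the mouth at 170 mm. Handle folds to its -x side, which faces the robot within 0.75 rad. Ears with pivots and catches stand out 77 mm at +-y, 96 to 120 mm high.
- tin_mouth (a point): Centre of the open rim of the tin's neck, 170 mm above the tin's underside, on the tin's axis; axes parallel to the tin's.
- cap: Round black ribbed safety cap, 54 mm wide, 28 mm high, 42 g. Origin: centre of its lower rim, z up, x along the tin's x when locked; locked, the rim is 156 mm above the counter. Spring: 6 N to start, 9 N at 5 mm down. Must be held over 3.5 mm down (bottoms at 6.8) while turned counter-clockwise seen from above; free to lift from 0.75 to 1.4 rad (aim 1.05), then a stop. Unpressed it will not turn.
- cap_top (a point): Centre of the cap's flat top, 28 mm above the cap's origin.
- handle (a joint): Carry handle angle: 0 = upright over the cap, grows as it folds down to the tin's -x side; end stop 1.50 rad (nearly level). Stays where left (about 1 N at the grip moves it). From 1.18 rad its arms ride up on sprung catch balls (about 3 N at the grip), pass them at 1.35 and snap in; seated it reads about 1.50.
- handle_grip (a point): Centre of the handle's black grip tube, 14 mm thick, 88 mm long, parallel to the tin's y, 124 mm from the hinge axis. Upright it is 232 mm above the counter (48 mm above the cap's top); seated it is 124 mm out from the tin's axis and 117 mm above the counter. Side arms: 6 mm steel wire at y = +-81 mm.
- handle_hinge (a point): Point of the handle's hinge axis on the tin's axis, 108 mm above the tin's underside; the hinge axis runs along the tin's y.
- gel_bottle: Bystander: flat white bottle of hand gel with a screw cap, 46 x 80 x 137 mm, standing; origin at the centre of its underside. Leave alone.
- tape: Bystander: roll of clear tape lying flat, 98 mm across, 48 mm high; origin at the centre of its underside. Leave alone.
- carton: Bystander: small brown carton, 88 x 52 x 62 mm; origin at the centre of its underside. Leave alone.

How it is judged:
On the way, in this order (a step that is already met when the one before it is completed fails the run):
1. the carry handle is folded down and seated in its catch (value of joint handle above 1.44 rad), for 0.2 s.
2. the cap is pressed down against its spring by 3 mm or more (z of cap in the frame of tin_mouth below -0.017 m), for 0.1 s.
3. the cap is turned at least 0.7 rad from locked while still on the neck (angle between the x axis of cap and the x axis of tin, either way round above 0.7 rad and z of cap in the frame of tin_mouth below -0.002 m), for 0.04 s.
At the end, for the whole second after the job is handed in: Fingers grip the cap (over 1 N), its lower rim 15 to 150 mm above the mouth and within 40 mm of its axis, within 0.3 rad of level, still, not touching the tin; handle seated (over 1.40 rad); tin upright on the counter within 50 mm of its start (z of cap in the frame of tin_mouth between 0.015 and 0.15 m and horizontal distance between cap and tin_mouth below 0.04 m and angle between cap's own z axis and vertical below 0.3 rad and linear speed of cap below 0.03 m/s and contact force between the fingers and cap above 1 N and contact force between tin and cap below 0.05 N and value of joint handle above 1.4 rad and angle between tin's own z axis and vertical below 0.05 rad and height (world z) of tin below 0.004 m and distance of tin from where it was at the start of the episode below 0.05 m); the arm keeps its last pose, push and grip.
It fails at once if the tin is tipped or lifted (angle between tin's own z axis and vertical above 0.25 rad or height (world z) of tin above 0.02 m).
It fails at once if the gel bottle is disturbed (distance of gel_bottle from where it was at the start of the episode above 0.03 m or angle between gel_bottle's own z axis and vertical above 0.3 rad).
It fails at once if the tape roll is disturbed (distance of tape from where it was at the start of the episode above 0.03 m).
It fails at once if the carton is disturbed (distance of carton from where it was at the start of the episode above 0.03 m).
It also fails if it takes over 54 s, if anything falls off the work surface, if the arm or the gripper's body presses on something with over 40 N, if the wrist force passes 120 N, or if a joint passes its speed limit or range.

### The arm

A 6-joint arm with a two-finger parallel gripper is mounted at the origin on a cart in front of the work surface, level with it; the furniture and walls round the work are solid. World frame = base frame: x ahead of the robot, y to its left, z up, the work surface at z = 0. Lengths are in m, angles in rad, forces in N, time in s.
With the tool pointing down it reaches from about 0.3 to 0.875 m from the base axis. Payload 6.4 kg.
Tool frame: the origin (TCP) lies midway between the tips of the shut fingers; the grasp point (between the pads) lies 19 mm behind it; z points along the fingers, y is the line along which they close (so a half turn about z gives the same grasp; the last joint's range is limited). The gripper opens to 85 mm and grips with 20 to 120 N. Pads are 22 mm wide; open, the fingers measure 114 mm over their backs; the gripper's body (76 mm by 85 mm) begins 54 mm behind the grasp point. The pads swing forward as they close: fully open they stand 13 mm farther back than shut.
Start: joints at [-1.52, 0.181, 1.607, -0, 1.354, -0.206], TCP at [0.146, -0.556, 0.231] pointing down, gripper open.
Joint ranges: [-2.99, 2.99], [-0.89, 2.07], [0.3, 2.58], [-1.14, 4.28], [0, 2.63], [-3.12, 3.12]. Speed limits (rad/s): [2.57, 2.57, 3.01, 3.14, 3.14, 3.14].

### API

Orientations are given as a unit quaternion [w, x, y, z].
In Python, from bench import sensors, vision, ctrl gives the robot as it stands.
- The arm moves only by the tool carry_out, never from a script. Its argument "deltas" is text: rows parted by semicolons, each of 7 numbers parted by spaces: the shift along the tool's x, y, z in mm, then the turn, a rotation vector about the tool's x, y, z in rad, then the closure, from 0 (fully open) to 1 (shut). In form: tx ty tz ax ay az claw; .... A call has 1 to 12 rows; each row is the pose to reach, as a shift and turn from the pose commanded when the call began, along the tool's axes at that moment; what a row does not reach only later rows make up. A row lasts 1/8 s, in which the tool goes at most 62.5 mm and 10.7 degrees, less where a joint would pass 70% of its speed; a pose out of reach is approached as far as the arm can. A call with a gripper value outside its range is refused whole. The fingers move at their own pace and stop on an object; the grip force is fixed at half the most. Time passes only in rows, so rows that repeat a pose let the fingers close. It gives the time, the measured TCP pose, the force, the opening and the grip force at its end, in the units of the state.
- sensors.get_obs(): the state, without advancing time (a new reading comes with each control period).
- vision.camera(name): name is "scene" or "top" or "wrist"; returns the picture (480x640x3 uint8, blue, green, red); there is no depth.
- vision.camera_model(name): a dict with "K" (3x3 intrinsics, pixels), "k1" (the pictures are not rectified: a ray, as slopes to the right and down, at radius r is drawn at 1 + k1 r^2 times it, then the intrinsics apply), "extrinsics" (4x4, takes a point from world to camera coordinates); the wrist camera has in their place "hand_eye" (4x4, takes a point from camera to tool coordinates, whose origin is the TCP and whose axes are the flange's). Camera axes: x right, y down, z forward; pixel columns grow to the right and rows downward; lengths in m; the calibration is good to about 2 mm. A picture is of the moment at which its call begins: read the wrist's pose just before it. camera_model takes no time and is no camera call.
- ctrl.hand_in(): hands the job in; it is judged then, once.
The state is a dict: "time_s": time; "q": joint angles; "dq": joint speeds; "joint_efforts": joint torques, N m; "eef_pos": TCP position; "eef_rot": TCP orientation; "wrist_force": force on the tool from outside, world axes, zero at the start; "torque": the same for the moment, N m; "opening": opening from 0.0 (shut) to 1.0 (fully open); "grasp_force": force on a finger pad.
Only numpy, scipy, OpenCV 4.12 (cv2) and the standard library are available. Lean on these libraries where they do the work, as an engineer would, in place of code of your own. Each camera call takes 0.05 s, during which the arm holds its last target. There are 200 camera calls.

## Working session

There is one attempt and no reset: what is moved stays moved. The work goes in short steps, Python scripts to look and compute and a tool call to move; the robot and the scene stay as the last step left them, time stands still between calls to the robot, and variables do not carry over. Pictures are saved under pics/ and viewed, at most 10 in all, crops included, and the job is handed in when it is done.

Besides the shell and the picture viewer there is one more tool, called after "Request:" as name(argument=value, ...) on one line, values as JSON. carry_out: Moves the arm, as the interface text tells. Its arguments: {"type":"object","properties":{"deltas":{"type":"string"}},"required":["deltas"]}

```bash
mkdir -p pics
python3 - <<'E'
from bench import sensors, vision
import cv2,numpy as np
o=sensors.get_obs();print({k:np.round(v,3) for k,v in o.items()})
for n in("scene","top"):
    cv2.imwrite(f"pics/{n}0.png",vision.camera(n));m=vision.camera_model(n);print(n,m)
print(vision.camera_model("wrist"))
E
```

```text
{'time_s': np.float64(0.0), 'q': array([-1.52 ,  0.182,  1.608,  0.   ,  1.354, -0.206]), 'dq': array([-0.002,  0.001, -0.   ,  0.001, -0.001, -0.002]), 'joint_efforts': array([ 1.0000e-03, -4.4487e+01, -3.5133e+01, -0.0000e+00,  9.0000e-03,
        0.0000e+00]), 'eef_pos': array([ 0.146, -0.556,  0.23 ]), 'eef_rot': array([-0.001,  0.992,  0.128,  0.   ]), 'wrist_force': array([-0.396,  0.068,  0.481]), 'torque': array([-0.007,  0.028,  0.006]), 'grasp_force': np.float64(0.0), 'opening': np.float64(0.997)}
scene {'K': array([[573.09090171,   0.        , 322.62171161],
       [  0.        , 573.09090171, 242.61370529],
       [  0.        ,   0.        ,   1.        ]]), 'k1': -0.012489500459380413, 'extrinsics': array([[-0.61308001, -0.78986862,  0.01550668,  0.42684384],
       [-0.4819289 ,  0.35836624, -0.79957375,  0.42899165],
       [ 0.62600115, -0.4976758 , -0.60036769,  1.15841809],
       [ 0.        ,  0.        ,  0.        ,  1.        ]])}
top {'K': array([[582.4731418 ,   0.        , 320.72269893],
       [  0.        , 582.4731418 , 238.37250536],
       [  0.       
[... 260 characters left out ...]
72487e-01, -4.36386052e-04, -9.74687208e-01,
         1.62406147e+00],
       [ 0.00000000e+00,  0.00000000e+00,  0.00000000e+00,
         1.00000000e+00]])}
{'K': array([[402.99165386,   0.        , 323.0840514 ],
       [  0.        , 402.99165386, 239.00070661],
       [  0.        ,   0.        ,   1.        ]]), 'k1': -0.01821952104291649, 'hand_eye': array([[ 5.26486268e-04, -9.65953394e-01, -2.58715602e-01,
         6.65857262e-02],
       [ 9.99999860e-01,  4.94046427e-04,  1.90403557e-04,
         1.37637466e-05],
       [-5.61034435e-05, -2.58715666e-01,  9.65953519e-01,
        -1.42645418e-01],
       [ 0.00000000e+00,  0.00000000e+00,  0.00000000e+00,
         1.00000000e+00]])}
```

View pics/scene0.png

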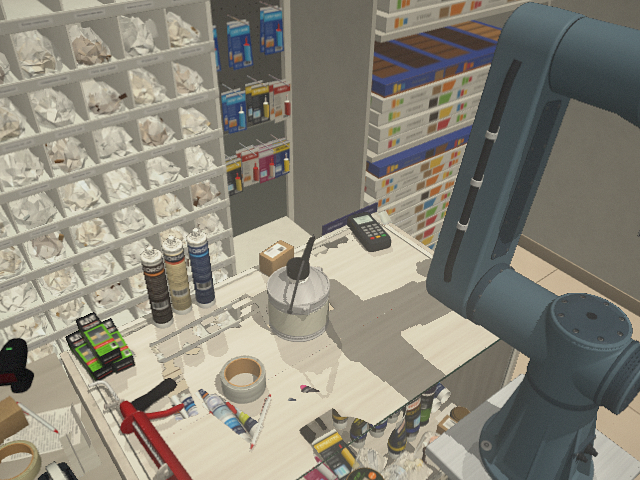

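View pics/top0.png

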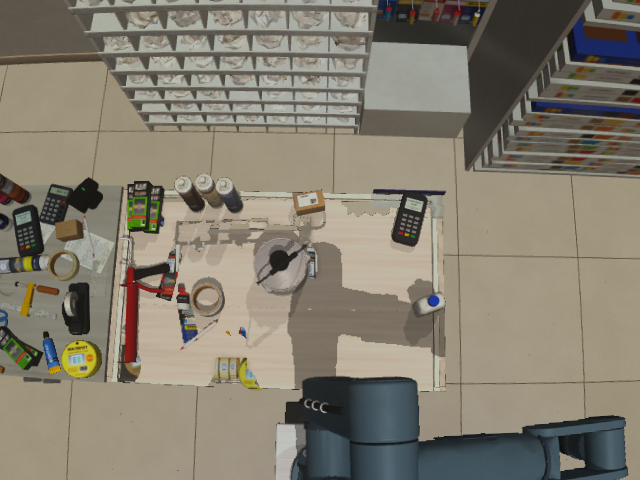

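```bash
cat > h.py <<'E'
from bench import sensors, vision
import cv2,numpy as np
from scipy.spatial.transform import Rotation as R
def ray(n,uv,T=None):
    m=vision.camera_model(n);D=np.array([m['k1'],0,0,0,0.])
    p=cv2.undistortPoints(np.array([[uv]],float),m['K'],D)[0,0]
    if n=="wrist": C=T@m['hand_eye']
    else: C=np.linalg.inv(m['extrinsics'])
    return C[:3,3],C[:3,:3]@np.r_[p,1]
def onz(n,uv,z,T=None):
    o,d=ray(n,uv,T);return o+d*(z-o[2])/d[2]
def proj(n,P,T=None):
    m=vision.camera_model(n);E=np.linalg.inv(T@m['hand_eye']) if n=="wrist" else m['extrinsics']
    c=E[:3,:3]@np.array(P,float)+E[:3,3];p=c[:2]/c[2];p=p*(1+m['k1']*(p@p))
    return m['K'][:2,:2]@p+m['K'][:2,2]
def tool():
    o=sensors.get_obs();w,x,y,z=o['eef_rot'];T=np.eye(4);T[:3,:3]=R.from_quat([x,y,z,w]).as_matrix();T[:3,3]=o['eef_pos'];return T
E
python3 - <<'E'
from h import *
a=cv2.imread('pics/top0.png')[215:315,230:340];b=cv2.imread('pics/scene0.png')[225:350,250:350]
cv2.imwrite('pics/c0.png',np.hstack([cv2.resize(a,(440,400),interpolation=2),cv2.resize(cv2.copyMakeBorder(b[:125],0,0,0,0,0),(320,400),interpolation=2)]))
for n,uv,z in(("tape",(207,297),.048),("carton",(308,202),.062),("gel",(433,300),.137)):print(n,onz("top",uv,z).round(3))
g=cv2.cvtColor(cv2.imread('pics/top0.png'),cv2.COLOR_BGR2GRAY)[215:315,230:340]
mk=(g<60).astype('uint8');n,l,s,c=cv2.connectedComponentsWithStats(mk)
for i in range(1,n):
    if s[i,4]>30:
        ys,xs=np.nonzero(l==i);print(s[i],c[i]+[230,215]);pts=np.c_[xs+230,ys+215]
        print(cv2.minAreaRect(pts.astype(np.float32)))
E
```

```text
tape [0.508 0.372 0.048]
carton [0.799 0.083 0.062]
gel [ 0.503 -0.273  0.137]
[ 39  35  28  25 395] [280.         260.33670886]
((282.5, 262.0), (24.0, 27.0), 90.0)
```

View pics/c0.png

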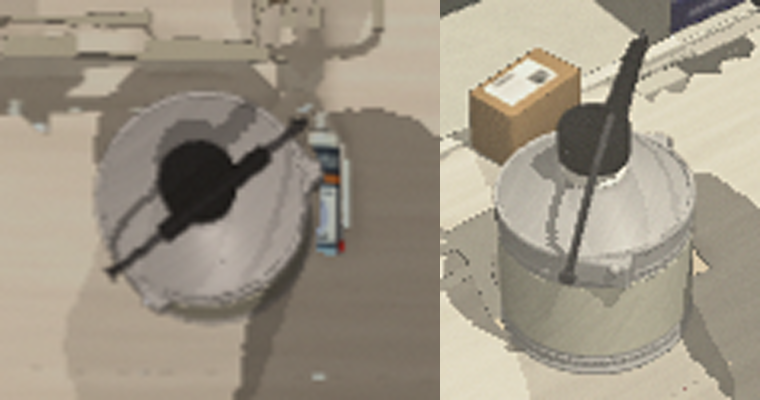

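Run:
```python
from h import *
c=onz("top",(279.5,260.25),.184);print("cap",c)
m=[cv2.undistort]
L=np.array
for z in(.232,.18,.108):
    for uv in((257.5,283),(306.2,245.5),(270,273),(297,253.75),(268.75,290),(307.5,258)):
        p=onz("top",uv,z)-c;print(z,uv,(p[:2]*1000).round(),end=' ')
    print()
print(np.linalg.inv(vision.camera_model("top")['extrinsics'])[:3,3],np.linalg.inv(vision.camera_model("scene")['extrinsics'])[:3,3])
# candidate fits
for a in np.arange(-1.0,1.01,.25):
    pass
def show(a,th,c=c):
    X=L([np.cos(a),np.sin(a),0]);Y=L([-np.sin(a),np.cos(a),0]);b=L([c[0],c[1],0])
    P={}
    for s in(1,-1):
        P['hin%d'%s]=b+[0,0,.108]+Y*s*.081
        P['grip%d'%s]=b+[0,0,.108]+Y*s*.044+.124*(L([0,0,np.cos(th)])-X*np.sin(th))
    for n in("top","scene"): print(a,n,{k:proj(n,v).round(1).tolist() for k,v in P.items()})
print("cap scene",proj("scene",c))
for a in(-.85,-.7,-.55,.7,.85):show(a,0)
```

```text
cap [0.59710721 0.1531687  0.184     ]
0.232 (257.5, 283) [-71.  52.] 0.232 (306.2, 245.5) [ 32. -72.] 0.232 (270, 273) [-44.  20.] 0.232 (297, 253.75) [  9. -49.] 0.232 (268.75, 290) [-88.  22.] 0.232 (307.5, 258) [ -1. -77.] 
0.18 (257.5, 283) [-63.  57.] 0.18 (306.2, 245.5) [ 44. -71.] 0.18 (270, 273) [-35.  25.] 0.18 (297, 253.75) [ 20. -47.] 0.18 (268.75, 290) [-81.  26.] 0.18 (307.5, 258) [  9. -76.] 
0.108 (257.5, 283) [-53.  65.] 0.108 (306.2, 245.5) [ 59. -69.] 0.108 (270, 273) [-23.  31.] 0.108 (297, 253.75) [ 34. -44.] 0.108 (268.75, 290) [-72.  33.] 0.108 (307.5, 258) [ 23. -74.] 
[0.30459411 0.04344064 1.73608658] [-0.25673815  0.75993108  1.03186832]
cap scene [298.19120733 263.48221949]
-0.85 top {'hin1': [263.4, 243.9], 'grip1': [267.9, 244.3], 'hin-1': [299.4, 286.9], 'grip-1': [288.9, 269.5]}
-0.85 scene {'hin1': [266.2, 283.3], 'grip1': [279.4, 244.8], 'hin-1': [331.3, 292.4], 'grip-1': [316.8, 249.7]}
-0.7 top {'hin1': [260.3, 246.8], 'grip1': [266.0, 246.0], 'hin-1': [302.5, 284.0], 'grip-1': [290.8, 267.8]}
-0.7 scene {'hin1': [265.3, 286.6], 'grip1': [278.9, 246.5], 'hin-1': [331.9, 289.1], 'grip-1': [317.1, 247.9]}
-0.55 top {'hin1': [257.6, 250.1], 'grip1': [264.5, 248.0], 'hin-1': [305.1, 280.6], 'grip-1': [292.3, 265.8]}
-0.55 scene {'hin1': [265.0, 289.9], 'grip1': [278.8, 248.3], 'hin-1': [331.6, 285.8], 'grip-1': [317.0, 246.2]}
0.7 top {'hin1': [258.7, 282.9], 'grip1': [265.1, 267.1], 'hin-1': [303.5, 247.8], 'grip-1': [291.5, 246.6]}
0.7 scene {'hin1': [290.0, 310.4], 'grip1': [293.2, 258.9], 'hin-1': [306.2, 267.2], 'grip-1': [302.5, 236.2]}
0.85 top {'hin1': [261.5, 286.0], 'grip1': [266.8, 268.9], 'hin-1': [300.6, 244.8], 'grip-1': [289.8, 244.8]}
0.85 scene {'hin1': [295.2, 311.0], 'grip1': [296.1, 259.1], 'hin-1': [301.5, 266.7], 'grip-1': [299.8, 235.9]}
```

```bash
cat >> h.py <<'E'
A=0.70;C=np.array([.599,.152])
def W(r,z,s=0,c=None):  # r outward on tin -x, s along tin y
    c=C if c is None else c
    return np.r_[c-r*np.array([np.cos(A),np.sin(A)])+s*np.array([-np.sin(A),np.cos(A)]),z]
def delta(p,yaw):
    T=tool();y=np.array([np.cos(yaw),np.sin(yaw),0]);Rt=np.c_[y,np.cross([0,0,-1],y),[0,0,-1]]
    rv=R.from_matrix(T[:3,:3].T@Rt).as_rotvec()
    return np.r_[(T[:3,:3].T@(p-T[:3,3])*1000).round(1),rv.round(3)]
E
python3 - <<'E'
from h import *
for th in(.0,.1,.15,.2,.25,.3):
    print(th,[proj(n,W(.124*np.sin(th),.108+.124*np.cos(th),s)).round(1).tolist() for n in("top","scene") for s in(.044,-.044)])
print(delta(np.r_[tool()[:2,3],.30],.7),delta(W(-.03,.30),.7))
E
```

```text
0.0 [[265.6, 266.4], [291.9, 245.9], [293.1, 258.2], [302.4, 235.7]]
0.1 [[268.5, 270.1], [294.8, 249.5], [298.5, 259.2], [307.5, 236.6]]
0.15 [[270.0, 272.0], [296.3, 251.4], [301.2, 259.9], [310.1, 237.2]]
0.2 [[271.4, 273.8], [297.7, 253.2], [303.8, 260.7], [312.6, 237.9]]
0.25 [[272.9, 275.7], [299.2, 255.1], [306.5, 261.5], [315.1, 238.7]]
0.3 [[274.3, 277.5], [300.6, 256.9], [309.1, 262.5], [317.6, 239.7]]
[ 0.00e+00 -1.00e-01 -6.95e+01 -1.00e-03 -1.00e-03 -4.43e-01] [ 6.450e+02 -5.823e+02 -6.840e+01 -1.000e-03 -1.000e-03 -4.430e-01]
```

Request:
carry_out(deltas="0 0 -40 0 0 0 1; 30 -28 -70 0 0 -0.05 1; 80 -73 -70 0 0 -0.1 1; 125 -113 -70 0 0 -0.15 1; 170 -153 -70 0 0 -0.2 1; 215 -194 -70 0 0 -0.25 1; 260 -235 -70 0 0 -0.3 1; 305 -275 -70 0 0 -0.34 1; 350 -316 -70 0 0 -0.38 1; 395 -356 -70 0 0 -0.4 1; 440 -397 -70 0 0 -0.43 1; 480 -433 -70 0 0 -0.443 1")

```text
time_s: 1.6
eef_pos: [0.501, -0.0132, 0.3011]
eef_rot: [-0.0, 0.939, 0.343, -0.0]
wrist_force: [0.2, -1.3, 0.3]
opening: 0.002
grasp_force: 0.0
```

```bash
python3 -c "
from h import *
print(tool()[:3,3],delta(W(-.035,.30),.7))"
```

```text
[ 0.50100328 -0.01324509  0.30109471] [ 2.165e+02 -6.300e+01  1.100e+00 -0.000e+00  0.000e+00  1.000e-03]
```

Request:
carry_out(deltas="54 -16 0 0 0 0 1; 108 -32 0 0 0 0 1; 162 -47 0 0 0 0 1; 216 -63 0 0 0 0 1; 216 -63 0 0 0 0 1; 216 -63 0 0 0 0 1")

```text
time_s: 2.35
eef_pos: [0.6245, 0.1718, 0.3004]
eef_rot: [-0.0, 0.939, 0.343, -0.001]
wrist_force: [-0.4, -0.3, 0.3]
opening: -0.001
grasp_force: 0.0
```

Run:
```python
from h import *
T=tool();print(T[:3,3],delta(W(-.035,.215),.7))
im=vision.camera("wrist");cv2.imwrite("pics/w1.png",im)
for th in(.1,.2,.3):print(th,[proj("wrist",W(.124*np.sin(th),.108+.124*np.cos(th),s),T).round(0).tolist() for s in(.044,-.044)])
print(proj("wrist",W(0,.184),T),[proj("wrist",W(0,.108,s),T).round() for s in(.081,-.081)])
```

```text
[0.62452844 0.17176388 0.3004068 ] [ 2.90e+00 -1.30e+00  8.54e+01 -1.00e-03  2.00e-03  0.00e+00]
0.1 [[244.0, 329.0], [396.0, 329.0]]
0.2 [[246.0, 347.0], [394.0, 347.0]]
0.3 [[247.0, 362.0], [392.0, 362.0]]
[320.33654711 280.08486289] [array([228., 249.]), array([414., 249.])]
```

View pics/w1.png

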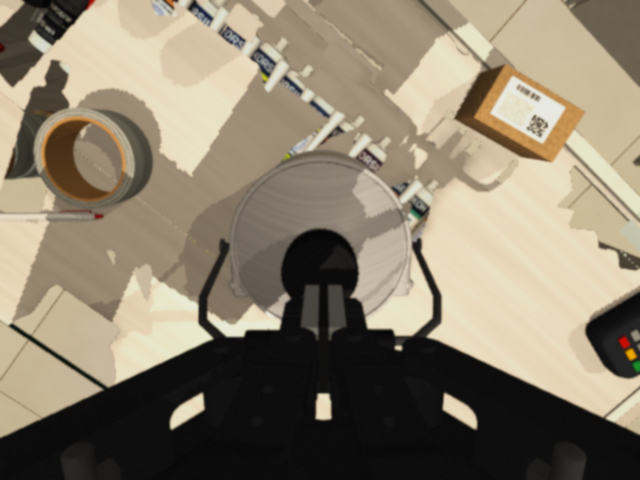

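Request:
carry_out(deltas="2 -1 30 0 0 0 1; 2 -1 65 0 0 0 1; 2 -1 85 0 0 0 1; -10 -1 85 0 0 0 1; -25 -1 85 0 0 0 1; -39 -1 85 0 0 0 1; -57 -1 88 0 0 0 1; -73 -1 92 0 0 0 1; -84 -1 98 0 0 0 1; -94 -1 105 0 0 0 1; -103 -1 113 0 0 0 1; -111 -1 122 0 0 0 1")

```text
time_s: 3.9
eef_pos: [0.5391, 0.1008, 0.1787]
eef_rot: [0.0, 0.939, 0.343, 0.0]
wrist_force: [0.9, -0.5, -0.8]
opening: -0.0
grasp_force: 0.4
```

Run:
```python
from h import *
T=tool();print(T[:3,3],delta(W(.09,.21),.7), sensors.get_obs()['wrist_force'])
im=vision.camera("wrist");cv2.imwrite("pics/w2.png",im)
s=vision.camera("scene")[200:370,220:380];cv2.imwrite("pics/s2.png",np.hstack([cv2.resize(im,(480,360)),cv2.resize(s,(320,360))]))
for th in(.7,.8,.9,1.,1.1):print(th,[proj(c,W(.124*np.sin(th),.108+.124*np.cos(th),s),T).round(0).tolist() for c in("wrist","scene") for s in(.044,-.044)])
```

```text
[0.539097   0.10081282 0.17872329] [-11.2  -0.6 -31.3   0.   -0.   -0. ] [ 0.89061364 -0.47782977 -0.83206822]
0.7 [[186.0, 344.0], [454.0, 344.0], [328.0, 273.0], [335.0, 250.0]]
0.8 [[196.0, 355.0], [444.0, 355.0], [332.0, 277.0], [339.0, 254.0]]
0.9 [[205.0, 361.0], [435.0, 361.0], [335.0, 281.0], [342.0, 257.0]]
1.0 [[213.0, 363.0], [427.0, 363.0], [338.0, 284.0], [345.0, 261.0]]
1.1 [[221.0, 362.0], [420.0, 362.0], [341.0, 288.0], [347.0, 265.0]]
```

View pics/s2.png

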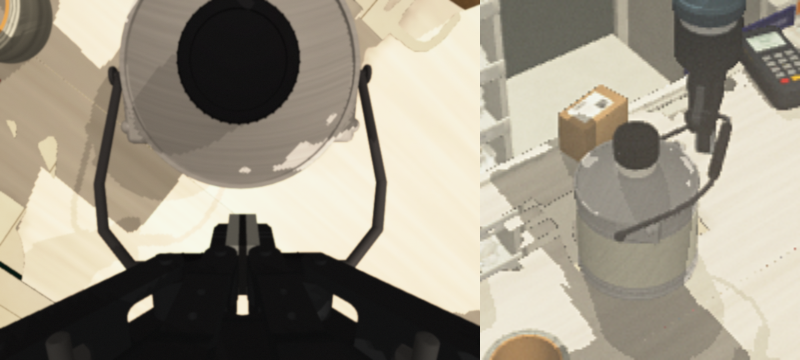

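Request:
carry_out(deltas="4 0 -10 0 0 0 1; 2 0 -31 0 0 0 1; -20 0 -31 0 0 0 1; -22 0 -12 0 0 0 1; -25 0 -3 0 0 0 1; -31 0 8 0 0 0 1; -36 0 19 0 0 0 1; -40 0 31 0 0 0 1; -43 0 43 0 0 0 1; -44 0 52 0 0 0 1; -44 0 57 0 0 0 1; -44 0 57 0 0 0 1")

```text
time_s: 5.5
eef_pos: [0.5053, 0.0728, 0.1232]
eef_rot: [-0.0, 0.939, 0.343, -0.001]
wrist_force: [-7.9, -2.0, 12.5]
opening: 0.001
grasp_force: 6.3
```

Run:
```python
from h import *
T=tool();print(T[:3,3],delta(W(.124,.124),.7), sensors.get_obs()['wrist_force'])
im=vision.camera("wrist")
s=vision.camera("scene")[200:370,220:380];cv2.imwrite("pics/s3.png",np.hstack([cv2.resize(im,(480,360)),cv2.resize(s,(320,360))]))
for th in(1.1,1.3,1.5):print(th,[proj(c,W(.124*np.sin(th),.108+.124*np.cos(th),s),T).round(0).tolist() for c in("wrist","scene") for s in(.044,-.044)])
print(proj("wrist",W(0,.184),T))
```

```text
[0.50532114 0.07275156 0.12324751] [-1.3e+00 -3.0e-01 -8.0e-01 -1.0e-03  2.0e-03  0.0e+00] [-7.85463503 -2.03329404 12.52697426]
1.1 [[163.0, 333.0], [477.0, 333.0], [341.0, 288.0], [347.0, 265.0]]
1.3 [[191.0, 324.0], [450.0, 324.0], [344.0, 296.0], [351.0, 273.0]]
1.5 [[211.0, 305.0], [431.0, 305.0], [345.0, 305.0], [352.0, 281.0]]
[ 318.26481523 -220.93580352]
```

View pics/s3.png

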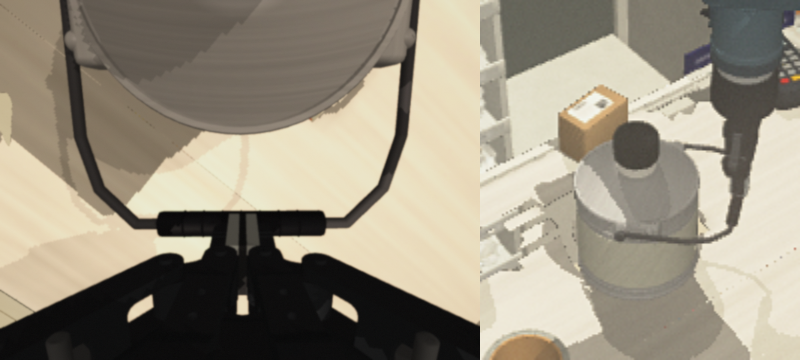

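Request:
carry_out(deltas="0 0 -10 0 0 0 1; 0 0 -50 0 0 0 1; 0 0 -100 0 0 0 1; 10 0 -147 0 0 0 0; 50 0 -147 0 0 0 0; 100 0 -147 0 0 0 0; 100 0 -147 0 0 0 0; 100 0 -147 0 0 0 0; 100 0 -147 0 0 0 0")

```text
time_s: 6.72
eef_pos: [0.5818, 0.1367, 0.2695]
eef_rot: [0.0, 0.94, 0.343, 0.0]
wrist_force: [-0.0, -0.6, 0.2]
opening: 1.001
grasp_force: 0.0
```

Run:
```python
from h import *
T=tool();print(T[:3,3],sensors.get_obs()['wrist_force'],sensors.get_obs()['opening'])
im=vision.camera("wrist");cv2.imwrite("pics/w4.png",im)
print(proj("wrist",W(0,.184),T),[proj("wrist",W(0,.108,s),T).round() for s in(.081,-.081)],[proj("wrist",W(.124,.117,s),T).round() for s in(.044,-.044)])
g=cv2.cvtColor(im,cv2.COLOR_BGR2GRAY);mk=(g<50).astype('uint8')
n,l,s,c=cv2.connectedComponentsWithStats(mk)
for i in range(1,n):
    if s[i,4]>300:print(s[i],c[i])
```

```text
[0.58176842 0.13667556 0.26951644] [-0.00282661 -0.63263056  0.17765305] 1.0010656517921992
[320.939529   209.24321319] [array([215., 191.]), array([428., 190.])] [array([268., 344.]), array([375., 344.])]
[471   0  47  57 816] [494.21568627  26.46813725]
[  12   58   46   65 1922] [31.25858481 88.19406868]
[ 274  154   92   93 6641] [319.28474627 200.63559705]
[ 205  180  208  168 2636] [287.61532625 308.91350531]
[ 612  275   28   68 1182] [629.02707276 305.75549915]
[    0   300   640   180 61905] [317.64248445 419.92877797]
```

View pics/w4.png

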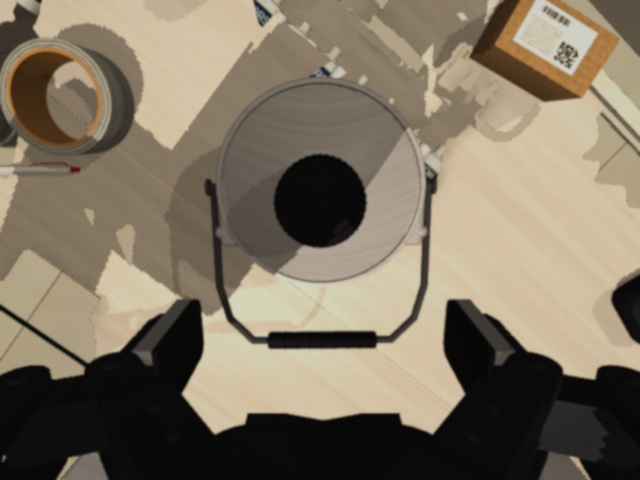

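Run:
```python
from h import *
T=tool()
print(onz("wrist",(320,201.5),.184,T),[onz("wrist",p,.108,T) for p in((209,186),(433,186))],onz("wrist",(322,340),.120,T), W(0,.184),W(.124,.12))
im=vision.camera("top")
mk=(cv2.cvtColor(im,cv2.COLOR_BGR2GRAY)<60).astype('uint8')[215:315,230:340]
```

```text
[0.60217341 0.15525    0.184     ] [array([0.54696591, 0.21920674, 0.108     ]), array([0.65606068, 0.0895738 , 0.108     ])] [0.5082045 0.0749489 0.12     ] [0.599 0.152 0.184] [0.50415957 0.07211701 0.12      ]
```

```bash
sed -i 's/^A=.*/A=0.70;C=np.array([.602,.155])/' h.py; python3 -c "
from h import *
print(delta(W(0,.147),.7),sensors.get_obs()['q'].round(2))"
```

```text
[ 2.710e+01 -1.200e+00  1.228e+02  0.000e+00 -0.000e+00 -1.000e-03] [ 0.03  0.2   1.5  -0.    1.43  0.9 ]
```

Request:
carry_out(deltas="14 -1 0 0 0 0 0; 27 -1 0 0 0 0 0; 27 -1 40 0 0 0 0; 27 -1 80 0 0 0 0; 27 -1 110 0 0 0 0; 27 -1 123 0 0 0 0; 27 -1 123 0 0 0 0; 27 -1 123 0 0 0 0.2; 27 -1 123 0 0 0 0.3; 27 -1 123 0 0 0 0.4; 27 -1 123 0 0 0 0.5; 27 -1 123 0 0 0 0.5")

```text
time_s: 8.32
eef_pos: [0.6031, 0.1556, 0.1479]
eef_rot: [0.0, 0.939, 0.343, 0.001]
wrist_force: [-0.5, 1.1, 5.9]
opening: 0.622
grasp_force: 61.7
```

Request:
carry_out(deltas="0 0 0 0 0 0 0.6; 0 0 0 0 0 0 0.8; 0 0 0 0 0 0 1; 0 0 0 0 0 0 1")

```text
time_s: 8.82
eef_pos: [0.6031, 0.1556, 0.1479]
eef_rot: [0.0, 0.939, 0.343, 0.001]
wrist_force: [-1.2, 1.0, 5.6]
opening: 0.617
grasp_force: 61.7
```

```bash
python3 -c "
from h import *
print(delta(W(0,.147),.7),{k:np.round(v,2) for k,v in sensors.get_obs().items()})
im=vision.camera('wrist');s=vision.camera('scene')[200:370,220:380];cv2.imwrite('pics/s5.png',np.hstack([cv2.resize(im,(480,360)),cv2.resize(s,(320,360))]))"
```

```text
[-1.2e+00 -3.0e-01  8.0e-01  1.0e-03 -2.0e-03 -0.0e+00] {'time_s': np.float64(8.82), 'q': array([0.06, 0.36, 1.55, 0.  , 1.22, 0.93]), 'dq': array([-0., -0.,  0., -0.,  0.,  0.]), 'joint_efforts': array([ -0.57, -48.22, -31.06,  -0.21,  -0.35,  -0.  ]), 'eef_pos': array([0.6 , 0.16, 0.15]), 'eef_rot': array([0.  , 0.94, 0.34, 0.  ]), 'wrist_force': array([-1.2 ,  0.97,  5.64]), 'torque': array([0.08, 0.2 , 0.01]), 'grasp_force': np.float64(61.68), 'opening': np.float64(0.62)}
```

View pics/s5.png

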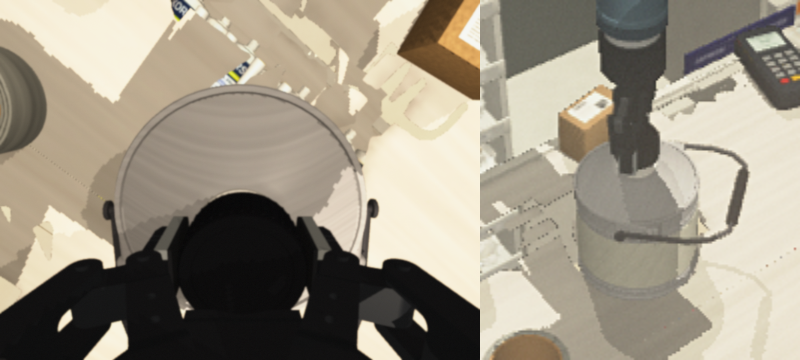

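Request:
carry_out(deltas="0 0 2 0 0 0 1; 0 0 4 0 0 0 1; 0 0 6 0 0 0 1; 0 0 6 0 0 0 1; 0 0 6 0 0 0 1")

```text
time_s: 9.55
eef_pos: [0.6032, 0.1556, 0.1424]
eef_rot: [0.0, 0.939, 0.343, 0.001]
wrist_force: [-2.1, -0.8, 8.4]
opening: 0.622
grasp_force: 62.0
```

Request:
carry_out(deltas="0 0 0.7 0 0 -0.08 1; 0 0 0.7 0 0 -0.18 1; 0 0 0.7 0 0 -0.28 1; 0 0 0.7 0 0 -0.38 1; 0 0 0.7 0 0 -0.48 1; 0 0 0.7 0 0 -0.58 1; 0 0 0.7 0 0 -0.68 1; 0 0 0.7 0 0 -0.78 1; 0 0 0.7 0 0 -0.88 1; 0 0 0.7 0 0 -0.97 1; 0 0 0.7 0 0 -1.06 1; 0 0 0.7 0 0 -1.06 1")

```text
time_s: 11.05
eef_pos: [0.6009, 0.1572, 0.141]
eef_rot: [-0.002, 0.636, 0.771, 0.0]
wrist_force: [-9.2, 4.9, 10.6]
opening: 0.618
grasp_force: 62.2
```

```bash
python3 -c "
from h import *
o=sensors.get_obs();print(o['torque'],o['wrist_force'],o['q'],delta(W(0,.142),1.75))"
```

```text
[0.75662769 1.41863953 0.02565717] [-9.18249482  4.86766486 10.62203223] [ 0.06377741  0.37196176  1.55993579  0.00260551  1.21181472 -0.12803325] [-2.4e+00  7.0e-01 -1.0e+00 -2.0e-03 -3.0e-03  1.2e-02]
```

Request:
carry_out(deltas="0 0 -3 0 0 0 1; 0 0 -6 0 0 0 1; 0 0 -8 0 0 0 1; 0 0 -10 0 0 0 1; 0 0 -10 0 0 0 1")

```text
time_s: 11.68
eef_pos: [0.6008, 0.1569, 0.1497]
eef_rot: [-0.002, 0.637, 0.771, -0.0]
wrist_force: [-6.0, 4.6, 4.7]
opening: 0.62
grasp_force: 62.6
```

```bash
python3 -c "
from h import *
o=sensors.get_obs();print(o['torque'],o['wrist_force'])
s=vision.camera('scene')[200:370,220:380];t=vision.camera('top')[215:315,230:340];cv2.imwrite('pics/s6.png',np.hstack([cv2.resize(t,(440,360)),cv2.resize(s,(340,360))]))"
```

```text
[0.76237299 0.90814568 0.03294821] [-6.01690531  4.5592299   4.70825881]
```

View pics/s6.png

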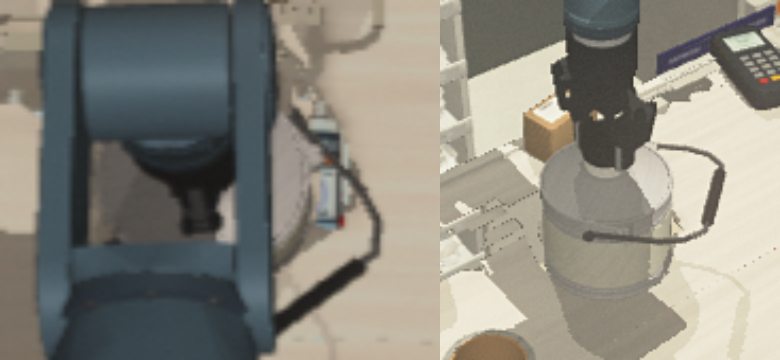

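Request:
carry_out(deltas="0 0 -3 0 0 0 1; 0 0 -6 0 0 0 1; 0 0 -9 0 0 0 1; 0 0 -9 0 0 0 1")

```text
time_s: 12.28
eef_pos: [0.6017, 0.156, 0.1584]
eef_rot: [-0.001, 0.637, 0.771, 0.0]
wrist_force: [-2.5, 3.9, -0.7]
opening: 0.624
grasp_force: 63.3
```

Request:
carry_out(deltas="0 0 -6 0 0 0 1; 0 0 -14 0 0 0 1; 0 0 -24 0 0 0 1; 0 0 -34 0 0 0 1; 0 0 -42 0 0 0 1; 0 0 -45 0 0 0 1; 0 0 -45 0 0 0 1; 0 0 -45 0 0 0 1; 0 0 -45 0 0 0 1; 0 0 -45 0 0 0 1; 0 0 -45 0 0 0 1; 0 0 -45 0 0 0 1")

```text
time_s: 13.78
eef_pos: [0.6023, 0.1554, 0.2036]
eef_rot: [-0.0, 0.637, 0.771, -0.0]
wrist_force: [-0.7, -0.2, -1.3]
opening: 0.625
grasp_force: 63.5
```

```bash
python3 -c "
from h import *
o=sensors.get_obs();print(o['torque'],o['wrist_force'],delta(W(0,.2),1.75))
im=vision.camera('wrist');s=vision.camera('scene')[200:370,220:380];cv2.imwrite('pics/s7.png',np.hstack([cv2.resize(im,(450,360)),cv2.resize(s,(340,360))]))"
```

```text
[0.02137242 0.04026447 0.01974857] [-0.65166917 -0.17552275 -1.30188356] [-0.3  -0.4   3.6  -0.   -0.    0.01]
```

View pics/s7.png

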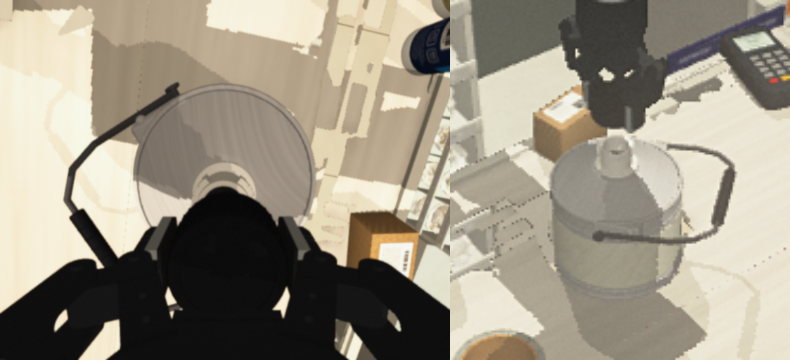

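The scene view shows the cap in the fingers with the white neck open below it at about crop (617,155). The handle is still folded down and the tin is upright, so I'm handing it in.

```bash
python3 -c "
from bench import ctrl
print(ctrl.hand_in())"
```

```text
the job is handed in; nothing more can be done
None
```

The tin is open: the handle is folded down and looks seated in its catch, and the arm is holding the cap still, roughly 4 cm above the open mouth. I handed the job in at about 14 s of the 54 s limit; no verdict came back.

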